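# Swing the busbar onto its rest pin and lock it with the eccentric lever

## Task

The copper bar sits loosely on the jig's dowel: push gently near its free end (do not grip it) to swing it round the dowel until its long edge lies fully home on the rest pin, with the clamp still open. Then push the clamp lever round, near the end of its black handle, until it bites on the bar's end and the push at the handle has risen to about 9 newtons: firmly clamped but not overtightened. Leave the bar clamped against the rest pin and do not disturb the tools lying about.

Things in the scene. Friction and masses are not known exactly. Their poses are not given: they have to be found in the camera images.
- jig: Aluminium jig plate, 115 x 265 x 12 mm, screwed down. Origin on the bench right under the dowel's centre (dowel 10 mm thick, 16 mm tall, standing on the plate's right part). y: from the dowel towards the place of the bar's free end at home; x: from the clamp-handle side (near the robot) to the rest-pin side; z up. Plate top at z = 12 mm.
- rest_pin (a point): Foot of the steel rest pin (10 mm thick, 14 mm tall, on a thin dark collar) on the plate's top, at jig x = 17.5 mm, y = 140 mm. The bar's +x edge belongs against it.
- busbar: Copper bar 175 x 25 x 10 mm, about 0.4 kg, flat on the plate, end hole over the dowel with 1 mm slack. Origin: hole centre, underside. y: along the bar to its free end (161 mm); x: across (edges at +-12.5 mm). Starts swung 0.25 to 0.5 rad anticlockwise (from above) from home, free end to the robot; home: axes parallel to the jig's. Slides with 1 to 3 N pushed near the free end.
- bar_end (a point): Centre of the bar's free end face, 5 mm above the plate; at home it lies at jig x = 0, y = 161 mm.
- clamp_lever (a joint): Lever angle (rad), growing anticlockwise from above (clamping), range 0 to 2.1, starts 0 to 0.25 (open). Turns an eccentric (radius 18, throw 6 mm) that bites on the bar's end face anywhere from 0.3 to 1.6: its foot is slotted and the handle is re-indexed on the splined hub each time, so feel for it. Stays where left. Push at the handle: 2 to 3 N loose, 8 to 10 N well clamped; under 6 N slack, over 12 N too much.
- lever_axis (a point): Point on the lever's vertical axis at handle height (33.5 mm above the bench). The steel eccentric and hub round it reach 24 mm sideways and 43 mm above the bench.
- lever_grip (a point): Where to push: centre line of the black round handle (16 to 18 mm thick, 60 mm long, underside 24 mm above the bench), 125 mm from the axis, 25 mm short of the handle's end. Its x points outwards along the lever; its y the way it moves when clamping, so push on the -y side. At joint 0 the lever points 150 degrees anticlockwise from jig x.
- hex_key_4: Small steel hex key, 24 x 87 x 4 mm, loose on the bench; leave alone. Origin under its centre.
- side_cutters: Side cutters with red handles, 48 x 111 x 12 mm, loose; leave alone. Origin under its centre.
- screw_pot: Small steel pot of screws, 57 mm across, 30 mm tall, loose; leave alone. Origin under its centre.
- caliper: Caliper with black head, 72 x 210 x 16 mm, loose; leave alone. Origin under its centre.
- screwdriver_2: Red screwdriver, 21 x 145 x 19 mm, loose behind the jig; leave alone. Origin under its centre.

How it is judged:
By the outcome, as a careful person would: the job done as asked, in the order asked, and still so for the second after the job is handed in, with the robot touching nothing.
It also fails if it takes over 72 s, if anything falls off the work surface, if the arm or the gripper's body presses on something with over 40 N, if the wrist force passes 120 N, or if a joint passes its speed limit or range.

## Robot

A 6-joint arm with a two-finger parallel gripper is mounted at the origin on a cart in front of the work surface, level with it; the furniture and walls round the work are solid. World frame = base frame: x ahead of the robot, y to its left, z up, the work surface at z = 0. Lengths are in m, angles in rad, forces in N, time in s.
With the tool pointing down it reaches from about 0.35 to 0.85 m from the base axis. Payload 8.1 kg.
Tool frame: the origin (TCP) lies at the very end of the fingers, on their centre line; the grasp point (between the pads) lies 19 mm behind it; z points along the fingers, y is the direction in which the jaws open and shut (so a half turn about z gives the same grasp; the last joint's range is limited). The gripper opens to 93 mm and grips with 3 to 60 N. Pads are 15 mm wide; open, the fingers measure 128 mm over their backs; the gripper's body (75 mm by 188 mm) begins 65 mm behind the grasp point.
Start: joints at [1.255, 0.13, 1.488, -0, 1.523, -0.085], TCP at [0.137, 0.584, 0.219] pointing down, gripper open.
Joint ranges: [-2.96, 2.96], [-0.89, 2.26], [0.02, 2.5], [-1.34, 4.48], [0, 2.73], [-2.66, 2.66]. Speed limits (rad/s): [2.39, 2.39, 2.79, 3.14, 3.14, 3.14].

## Interface

Orientations are given as a rotation vector (axis times angle).
In Python, from plant import robot gives the robot as it stands.
- The arm moves only by the shell command python3 -m inch 'ROWS' [FORCE]. ROWS is JSON, a list that holds one entry, the list of rows, each a list of 7 numbers: the shift along the tool's x, y, z in cm, then the turn, a rotation vector about the tool's x, y, z in degrees, then the gripper command: -1 is fully open, 1 is shut, values between are in proportion. A call has 1 to 5 rows; each row shifts and turns the commanded pose from where the row before left it, along the tool's axes as they then stand; what a row does not reach is not made up. A row lasts 1/10 s, in which the tool goes at most 50 mm and 8.59 degrees, less where a joint would pass 70% of its speed; a pose out of reach is approached as far as the arm can. A call with a gripper value outside its range is refused whole. The fingers move at their own pace and stop on an object; FORCE is the grip in N (left out, the last holds). Time passes only in rows, so rows that do not move let the fingers close. It gives the time, the measured TCP pose, the force and the opening at its end, in the units of the state.
- robot.read_state(): the state, without advancing time (a new reading comes with each control period).
- robot.read_camera(name): name is "side" or "top" or "wrist"; returns a dict with "image" (420x560x3 uint8, blue, green, red), "K" (3x3 intrinsics, pixels), "R" (3x3) and "t" (3): a world point X has camera coordinates R X + t; the wrist camera has in their place "tool_from_camera" (4x4, takes a point from camera to tool coordinates, whose origin is the TCP and whose axes are the flange's). Camera axes: x right, y down, z forward; pixel columns grow to the right and rows downward; lengths in m; the calibration is good to about 2 mm. A picture is of the moment at which its call begins: read the wrist's pose just before it. There is no depth.
- robot.close_job(): hands the job in, once; it reports no verdict.
The state is a dict: "t": time; "q": joint angles; "dq": joint speeds; "joint_torque": joint torques, N m; "tool_pos": TCP position; "orientation": TCP orientation; "force": force on the tool from outside, world axes, zero at the start; "wrist_torque": the same for the moment, N m; "opening": finger opening in m.
Only numpy, scipy, OpenCV 4.12 (cv2) and the standard library are available. Lean on these libraries where they do the work, as an engineer would, in place of code of your own. Each camera call takes 0.05 s, during which the arm holds its last target. There are 200 camera calls.

## Working session

There is one attempt and no reset: what is moved stays moved. The work goes in short steps, Python scripts to look and compute and a shell command to move; the robot and the scene stay as the last step left them, time stands still between calls to the robot, and variables do not carry over. Pictures are saved under pics/ and viewed, about 8 in all and at most 12, crops included, and the job is handed in when it is done.

```bash
ls; mkdir -p pics
python3 - <<'E'
from plant import robot
import cv2,numpy as np
print({k:np.round(v,3) for k,v in robot.read_state().items()})
for n in("top","side"):
    c=robot.read_camera(n); cv2.imwrite(f"pics/{n}0.png",c["image"])
    np.savez(f"{n}0.npz",**c); print(n,c["K"],c["R"],c["t"])
E
```

```text
pics
{'t': np.float64(0.0), 'q': array([ 1.255,  0.131,  1.489, -0.   ,  1.523, -0.085]), 'dq': array([-0.   ,  0.   , -0.002, -0.   ,  0.   ,  0.002]), 'joint_torque': array([-1.0000e-03, -5.5985e+01, -4.9176e+01,  7.7000e-02,  3.6000e-02,
       -0.0000e+00]), 'tool_pos': array([0.137, 0.584, 0.218]), 'orientation': array([-3.62e-01, -3.12e+00,  3.00e-03]), 'force': array([ 0.009,  0.395, -0.043]), 'wrist_torque': array([-0.012, -0.055, -0.004]), 'opening': np.float64(0.093)}
top [[470.86258892   0.         284.47955524]
 [  0.         470.86258892 207.18377535]
 [  0.           0.           1.        ]] [[-0.01076192 -0.99973028 -0.02058007]
 [-0.99346078  0.01302942 -0.11342798]
 [ 0.11366553  0.01922479 -0.99333305]] [-0.03385727  0.58112101  1.20445219]
side [[462.6688843    0.         280.25056101]
 [  0.         462.6688843  203.08135341]
 [  0.           0.           1.        ]] [[ 0.9583886  -0.28532285 -0.00906494]
 [-0.17773451 -0.57155232 -0.80108576]
 [ 0.22338698  0.7693626  -0.59848094]] [-0.58127612  0.13039909  0.98561518]
```

View pics/top0.png

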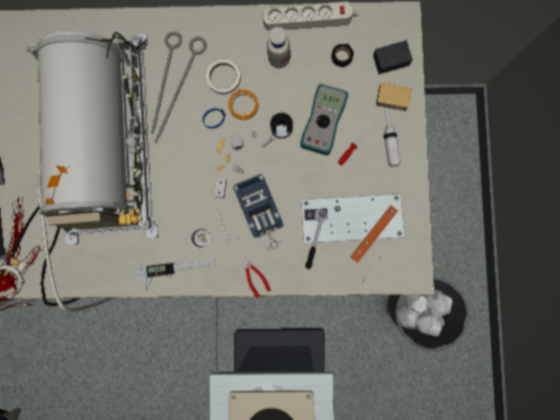

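View pics/side0.png

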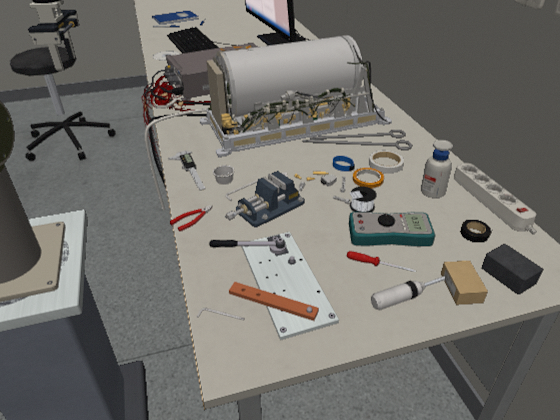

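The top view shows the jig plate at about (302–404, 195–243). The bar runs from about (392,211) to its free end near (357,257), and the lever hub is near (322,213) with its handle end near (310,264). The side view agrees. I'll zoom in on both.

Run:
```python
import cv2,numpy as np
a=cv2.imread("pics/top0.png")[190:288,296:412]; b=cv2.imread("pics/side0.png")[228:338,190:345]
A=cv2.resize(a,None,fx=6,fy=6,interpolation=cv2.INTER_CUBIC);B=cv2.resize(b,None,fx=5,fy=5,interpolation=cv2.INTER_CUBIC)
for im,(x0,y0,s) in((A,(296,190,6)),(B,(190,228,5))):
    for u in range(-(-x0//10)*10,x0+im.shape[1]//s,10): cv2.putText(im,str(u),((u-x0)*s,10),0,.35,(0,0,255)); cv2.line(im,((u-x0)*s,12),((u-x0)*s,18),(0,0,255))
    for v in range(-(-y0//10)*10,y0+im.shape[0]//s,10): cv2.putText(im,str(v),(0,(v-y0)*s+4),0,.35,(0,0,255)); cv2.line(im,(26,(v-y0)*s),(32,(v-y0)*s),(0,0,255))
cv2.imwrite("pics/topz.png",A);cv2.imwrite("pics/sidez.png",B)
```

```text
(no output)
```

View pics/topz.png

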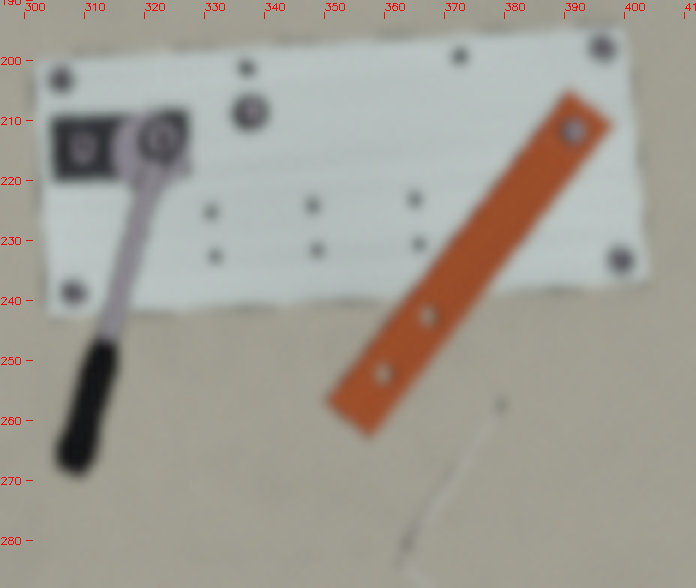

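View pics/sidez.png

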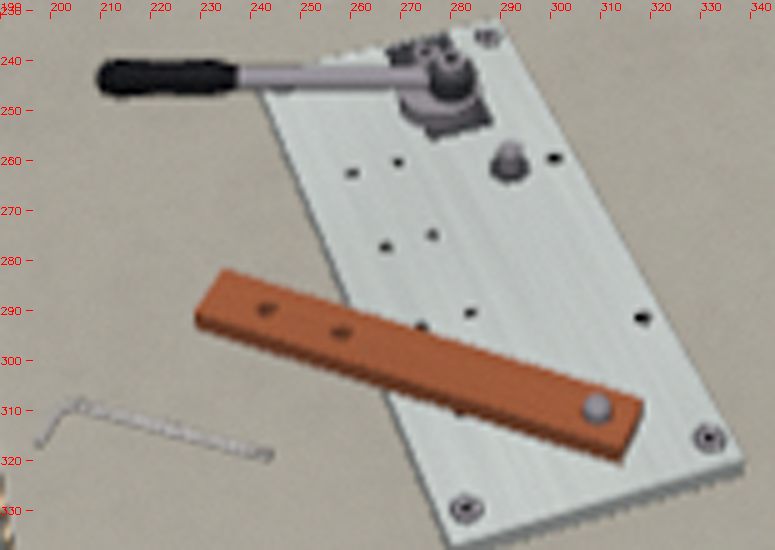

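```bash
cat > tri.py <<'E'
import numpy as np,cv2
C={n:dict(np.load(n+"0.npz")) for n in("top","side")}
P={n:c["K"]@np.c_[c["R"],c["t"]] for n,c in C.items()}
def tri(a,b):
    X=cv2.triangulatePoints(P["top"],P["side"],np.array(a,float),np.array(b,float));X=(X[:3]/X[3]).ravel()
    p=P["top"]@np.r_[X,1]; return X, np.hypot(*(p[:2]/p[2]-a))
def onplane(n,uv,z):
    c=C[n]; d=c["R"].T@np.linalg.inv(c["K"])@np.r_[uv,1]; o=-c["R"].T@c["t"]; return o+d*(z-o[2])/d[2]
E
python3 - <<'E'
from tri import *
np.set_printoptions(precision=4,suppress=True)
for k,a,b,z in [("dowel",(391.7,211.8),(309.4,308.6),.028),("pin",(338,208.3),(292.4,257.4),.026),("endL",(350.5,256.8),(234.8,281.6),.022),("endR",(357.7,262.8),(229.4,291),.022),("hub",(323,213),(280.4,240.4),.043),("hEnd",(308,267.5),(209.4,243.6),.033),("hStart",(312.7,247.5),(237.4,243.6),.033),("sTL",(306.3,203.3),(287.4,235.4),.012),("sTR",(396.3,198),(331.8,315.4),.012),("sBR",(399.7,233.5),(283.2,329.8),.012)]:
    X,e=tri(a,b); print(k,X,"err",round(e,2),"top",onplane("top",a,z)[:2],"side",onplane("side",b,z)[:2])
for k,a in [("sBL",(308.2,238.8))]:print(k,onplane("top",a,.012))
for a in [(379.7,257.5),(363,282)]: print("hex",onplane("top",a,.002))
c=C["side"]; print("sidecam",-c["R"].T@c["t"]); c=C["top"]; print(-c["R"].T@c["t"])
E
```

```text
dowel [ 0.5661 -0.3224  0.0255] err 0.18 top [ 0.5653 -0.3218] side [ 0.5658 -0.3245]
pin [ 0.5778 -0.1821  0.0235] err 0.36 top [ 0.5766 -0.1817] side [ 0.578  -0.1846]
endL [ 0.4498 -0.2118  0.0211] err 0.2 top [ 0.4492 -0.2116] side [ 0.4502 -0.2127]
endR [ 0.4345 -0.2305  0.0186] err 0.38 top [ 0.4335 -0.2299] side [ 0.4351 -0.2338]
hub [ 0.5642 -0.1413  0.0396] err 0.34 top [ 0.563  -0.1409] side [ 0.5641 -0.145 ]
hEnd [ 0.4215 -0.0998  0.0332] err 0.53 top [ 0.4228 -0.0999] side [ 0.4201 -0.0994]
hStart [ 0.476  -0.1133  0.0299] err 0.62 top [ 0.4743 -0.113 ] side [ 0.4771 -0.117 ]
sTL [ 0.5933 -0.0989  0.0113] err 0.19 top [ 0.5927 -0.0988] side [ 0.5936 -0.0997]
sTR [ 0.6043 -0.3388  0.0119] err 0.21 top [ 0.6038 -0.3386] side [ 0.6049 -0.339 ]
sBR [ 0.5094 -0.344   0.0123] err 0.12 top [ 0.5091 -0.344 ] side [ 0.5098 -0.3439]
sBL [ 0.4979 -0.1023  0.012 ]
hex [ 0.4467 -0.2911  0.002 ]
hex [ 0.383  -0.2451  0.002 ]
sidecam [ 0.3601 -0.8496  0.6891]
[ 0.4401 -0.0646  1.2616]
```

```bash
python3 -m inch '[[[-3.6,-2.9,-0.8,0,0,0,1],[-3.6,-2.9,-0.8,0,0,0,1],[-3.6,-2.9,-0.8,0,0,0,1],[-3.6,-2.9,-0.8,0,0,0,1],[-3.6,-2.9,-0.8,0,0,0,1]]]' 20
python3 -m inch '[[[-2.65,-3.5,0,0,0,0,1],[-2.65,-3.5,0,0,0,0,1],[-2.65,-3.5,0,0,0,0,1],[-2.65,-3.5,0,0,0,0,1],[-2.65,-3.5,0,0,0,0,1]]]'
python3 -m inch '[[[-1.5,-3.75,0,0,0,0,1],[-1.5,-3.75,0,0,0,0,1],[-1.5,-3.75,0,0,0,0,1],[-1.5,-3.75,0,0,0,0,1],[-1.5,-3.75,0,0,0,0,1]]]'
python3 -m inch '[[[-1.1,-3.85,0,0,0,0,1],[-1.1,-3.85,0,0,0,0,1],[-1.1,-3.85,0,0,0,0,1],[-1.1,-3.85,0,0,0,0,1],[0,0,0,0,0,0,1]]]'
cat > w.py <<'E'
import sys,numpy as np
from scipy.spatial.transform import Rotation as R
from plant import robot
np.set_printoptions(precision=4,suppress=True)
s=robot.read_state(); M=R.from_rotvec(s["orientation"]).as_matrix(); p=np.array(s["tool_pos"])
print("t",round(s["t"],2),"p",p,"ty",M[:,1],"F",s["force"],"T",s["wrist_torque"],"q6",round(s["q"][5],3),"open",s["opening"])
if len(sys.argv)>3: print("delta cm",100*M.T@(np.array(sys.argv[1:4],float)-p))
E
python3 w.py .43 -.268 .1
```

```text
t: 0.6
tool_pos: [0.2798, 0.4001, 0.2585]
orientation: [-0.361, -3.121, 0.001]
force: [1.1, 0.3, -1.0]
opening: 0.0577
t: 1.1
tool_pos: [0.3684, 0.1994, 0.2584]
orientation: [-0.361, -3.121, 0.0]
force: [2.0, 0.4, -0.2]
opening: 0.0174
t: 1.6
tool_pos: [0.3981, -0.0002, 0.2584]
orientation: [0.362, 3.121, 0.0]
force: [0.5, 0.4, -0.4]
opening: 0.0004
t: 2.1
tool_pos: [0.4052, -0.1624, 0.258]
orientation: [-0.369, -3.119, 0.002]
force: [-0.1, 0.1, -0.2]
opening: 0.0007
t 2.1 p [ 0.4052 -0.1624  0.258 ] ty [ 0.2333  0.9724 -0.0012] F [-0.0685  0.0882 -0.1972] T [ 0.0097  0.0245 -0.0029] q6 -1.833 open 0.0006889921236965309
delta cm [-4.8885 -9.6732 15.8039]
```

```bash
python3 -m inch '[[[0,0,0,0,0,8.5,1],[0,0,0,0,0,8.5,1],[0,0,0,0,0,8.5,1],[0,0,0,0,0,8.5,1],[0,0,0,0,0,8.5,1]]]' >/dev/null
python3 -m inch '[[[0,0,0,0,0,8.5,1],[0,0,0,0,0,8.5,1],[0,0,0,0,0,8.5,1],[0,0,0,0,0,8.5,1],[0,0,0,0,0,8.5,1]]]' >/dev/null
python3 -m inch '[[[0,0,0,0,0,8.5,1],[0,0,0,0,0,8.5,1],[0,0,0,0,0,8.5,1],[0,0,0,0,0,8.5,1],[0,0,0,0,0,8.5,1]]]' >/dev/null
python3 -m inch '[[[0,0,0,0,0,8.5,1],[0,0,0,0,0,8.5,1],[0,0,0,0,0,8.5,1],[0,0,0,0,0,8.5,1],[0,0,0,0,0,8.5,1]]]' >/dev/null
python3 -m inch '[[[0,0,0,0,0,8.5,1],[0,0,0,0,0,0,1]]]'
python3 w.py .43 -.268 .1
```

```text
t: 4.3
tool_pos: [0.4059, -0.1578, 0.2584]
orientation: [-3.124, 0.324, 0.001]
force: [-0.1, 0.3, 0.1]
opening: 0.0006
t 4.3 p [ 0.4059 -0.1578  0.2584] ty [-0.2051 -0.9787 -0.0004] F [-0.1265  0.343   0.1049] T [0.0548 0.1672 0.0161] q6 1.288 open 0.0006358269460714939
delta cm [ 4.6308 10.2935 15.8286]
```

```bash
python3 -m inch '[[[1.55,3.4,0,0,0,0,1],[1.55,3.4,0,0,0,0,1],[1.5,3.5,0,0,0,0,1],[0,0,4,0,0,0,1],[0,0,4,0,0,0,1]]]'
python3 -m inch '[[[0,0,4,0,0,0,1],[0,0,3.5,0,0,0,1],[0,0,0,0,0,0,1]]]'
python3 w.py .429 -.267 .017
python3 - <<'E'
from plant import robot
import cv2,numpy as np
s=robot.read_state(); c=robot.read_camera("wrist"); cv2.imwrite("pics/wr1.png",c["image"]); np.savez("wr1.npz",p=s["tool_pos"],o=s["orientation"],**c); print(c["K"],c["tool_from_camera"])
E
```

```text
t: 4.8
tool_pos: [0.4309, -0.2701, 0.1786]
orientation: [3.124, -0.315, 0.004]
force: [0.8, -0.2, -1.5]
opening: 0.0002
t: 5.1
tool_pos: [0.4265, -0.2656, 0.0978]
orientation: [-3.12, 0.313, 0.014]
force: [-0.2, -0.0, -0.8]
opening: 0.0006
t 5.1 p [ 0.4265 -0.2656  0.0978] ty [-0.1989 -0.98   -0.0048] F [-0.2328 -0.0167 -0.8335] T [-0.0162  0.138  -0.0152] q6 1.112 open 0.000555045947088864
delta cm [0.3468 0.1286 8.0808]
[[309.78866051   0.         280.86847803]
 [  0.         309.78866051 212.10598343]
 [  0.           0.           1.        ]] [[ 2.97864418e-04 -9.70859940e-01 -2.39647423e-01  6.57210115e-02]
 [ 9.99998922e-01  6.33758780e-04 -1.32455801e-03 -9.84997561e-04]
 [ 1.43783897e-03 -2.39646770e-01  9.70859083e-01 -1.66080691e-01]
 [ 0.00000000e+00  0.00000000e+00  0.00000000e+00  1.00000000e+00]]
```

View pics/wr1.png

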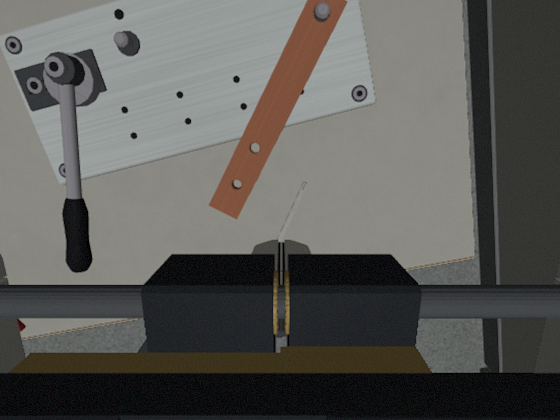

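The wrist view shows the bar end corners at about (209,205) and (237,218), the closed fingertips at about (282,242), and the hex key running from (305,183) to (280,240). I'll check these against the earlier measurements.

```bash
cat > wr.py <<'E'
import numpy as np
from scipy.spatial.transform import Rotation as R
def wp(f,uv,z):
    c=np.load(f); M=R.from_rotvec(c["o"]).as_matrix(); T=c["tool_from_camera"]
    d=M@T[:3,:3]@np.linalg.inv(c["K"])@np.r_[uv,1.]; o=M@T[:3,3]+c["p"]; return o+d*(z-o[2])/d[2]
E
python3 - <<'E'
from wr import *
for k,uv,z in [("endL",(209,205),.022),("endR",(237,218),.022),("dowel",(321,9),.028),("pin",(121,37),.026),("hub",(57,66),.043),("hEnd",(79,268),.033),("sTL",(13,45),.012),("sBR",(360,93),.012)]: print(k,wp("wr1.npz",uv,z).round(4))
E
python3 w.py .429 -.267 .017
```

```text
endL [ 0.4492 -0.2097  0.022 ]
endR [ 0.4342 -0.2292  0.022 ]
dowel [ 0.5661 -0.3197  0.028 ]
pin [ 0.5776 -0.1815  0.026 ]
hub [ 0.5636 -0.1416  0.043 ]
hEnd [ 0.4213 -0.0964  0.033 ]
sTL [ 0.5936 -0.0956  0.012 ]
sBR [ 0.5094 -0.3421  0.012 ]
t 5.15 p [ 0.4283 -0.2669  0.1013] ty [-0.1996 -0.9799 -0.0028] F [ 0.4789 -0.7136  0.0465] T [ 0.0786  0.1464 -0.012 ] q6 1.113 open 0.00032558412953345706
delta cm [0.1209 0.0193 8.4261]
```

```bash
python3 -m inch '[[[0,0,4,0,0,0,1],[0,0,3,0,0,0,1],[0,0,1.3,0,0,0,1],[0,0,0,0,0,0,1],[0,0,0,0,0,0,1]]]'
python3 w.py .4344 -.2562 .017
```

```text
t: 5.65
tool_pos: [0.4315, -0.2697, 0.0229]
orientation: [3.124, -0.319, 0.004]
force: [-0.6, -0.9, -0.2]
opening: 0.0002
t 5.65 p [ 0.4315 -0.2697  0.0229] ty [-0.2024 -0.9793  0.0011] F [-0.5635 -0.9124 -0.241 ] T [-0.0214  0.1462  0.0151] q6 1.115 open 0.00022427210056329648
delta cm [ 0.0137 -1.3819  0.5863]
```

```bash
python3 -m inch '[[[0,0,0.6,0,0,0,1],[0,0,0,0,0,0,1],[0,0,0,0,0,0,1]]]'
python3 -m inch '[[[0.36,-0.82,0,0,0,0,1],[0.36,-0.82,0,0,0,0,1],[0.36,-0.82,0,0,0,0,1],[0.36,-0.82,0,0,0,0,1],[0.36,-0.82,0,0,0,0,1]]]'
python3 -m inch '[[[0.52,-0.52,0,0,0,0,1],[0.52,-0.52,0,0,0,0,1],[0.52,-0.52,0,0,0,0,1],[0.52,-0.52,0,0,0,0,1],[0,0,0,0,0,0,1]]]'
python3 w.py .482 -.2169 .017
```

```text
t: 5.95
tool_pos: [0.4305, -0.269, 0.0153]
orientation: [3.125, -0.321, 0.001]
force: [-1.1, 0.6, -1.6]
opening: 0.0004
t: 6.45
tool_pos: [0.4568, -0.2317, 0.0148]
orientation: [3.125, -0.32, 0.001]
force: [-0.9, -2.5, 0.2]
opening: 0.0004
t: 6.95
tool_pos: [0.4811, -0.2154, 0.0144]
orientation: [-3.125, 0.32, 0.001]
force: [-1.1, 0.1, 1.3]
opening: 0.0005
t 6.95 p [ 0.4811 -0.2154  0.0144] ty [-0.2026 -0.9793 -0.0006] F [-1.1352  0.069   1.3048] T [0.0525 0.3618 0.037 ] q6 1.256 open 0.0004653732753080449
delta cm [ 0.1181  0.1333 -0.2585]
```

```bash
python3 -m inch '[[[0,0,-0.25,0,0,0,1],[0.6,-0.37,0,0,0,0,1],[0.6,-0.37,0,0,0,0,1],[0.6,-0.37,0,0,0,0,1],[0.6,-0.37,0,0,0,0,1]]]'
python3 -m inch '[[[0,0,0,0,0,0,1],[0,0,0,0,0,0,1],[0,0,0,0,0,0,1]]]'
python3 w.py .5329 -.2023 .017
python3 - <<'E'
from plant import robot
import cv2,numpy as np
s=robot.read_state(); c=robot.read_camera("wrist"); cv2.imwrite("pics/wr2.png",c["image"]); np.savez("wr2.npz",p=s["tool_pos"],o=s["orientation"],**c)
E
```

```text
t: 7.45
tool_pos: [0.5075, -0.2061, 0.017]
orientation: [-3.125, 0.321, 0.001]
force: [-3.7, 1.4, 1.7]
opening: 0.0006
t: 7.75
tool_pos: [0.5074, -0.2067, 0.0172]
orientation: [3.125, -0.321, 0.001]
force: [-0.1, -0.4, -0.3]
opening: 0.0006
t 7.75 p [ 0.5074 -0.2067  0.0172] ty [-0.2032 -0.9791  0.0002] F [-0.098  -0.4406 -0.3083] T [0.0231 0.1854 0.0386] q6 1.295 open 0.0006171681571260667
delta cm [ 2.4049 -0.9495  0.0245]
```

View pics/wr2.png

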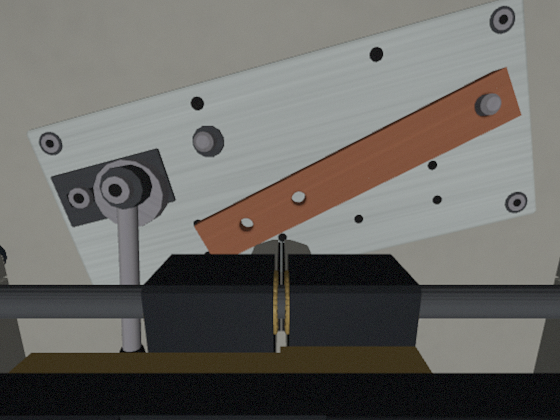

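The bar now sits about 12° short of home. The contact is near the bar's outer holes, around (282,240), and the lever is clear on the left.

```bash
python3 -m inch '[[[0.42,-0.17,0,0,0,0,1],[0.42,-0.17,0,0,0,0,1],[0.42,-0.17,0,0,0,0,1],[0.42,-0.17,0,0,0,0,1],[0.3,-0.12,0,0,0,0,1]]]'
python3 -m inch '[[[0,0,0,0,0,0,1],[0,0,0,0,0,0,1]]]'
python3 -m inch '[[[0.15,-0.06,0,0,0,0,1],[0.15,-0.06,0,0,0,0,1],[0,0,0,0,0,0,1]]]'
python3 w.py .5363 -.2016 .017
python3 -m inch '[[[0.12,-0.04,0,0,0,0,1],[0,0,0,0,0,0,1],[0,0,0,0,0,0,1]]]'
python3 w.py
```

```text
t: 8.3
tool_pos: [0.5286, -0.2025, 0.0171]
orientation: [-3.125, 0.321, 0.0]
force: [-2.4, 1.2, 0.2]
opening: 0.0003
t: 8.5
tool_pos: [0.5286, -0.2029, 0.0173]
orientation: [3.125, -0.32, 0.001]
force: [0.5, -1.2, -0.3]
opening: 0.0005
t: 8.8
tool_pos: [0.5314, -0.2022, 0.0172]
orientation: [3.125, -0.321, 0.0]
force: [-1.2, -0.1, 0.1]
opening: 0.0001
t 8.8 p [ 0.5314 -0.2022  0.0172] ty [-0.2033 -0.9791  0.0001] F [-1.2383 -0.0565  0.1018] T [-0.0138  0.4036  0.0362] q6 1.322 open 0.000143188618519974
delta cm [ 0.4667 -0.1587  0.0179]
t: 9.1
tool_pos: [0.5326, -0.202, 0.0171]
orientation: [3.125, -0.321, 0.0]
force: [-2.3, 0.4, 0.8]
opening: 0.0005
t 9.1 p [ 0.5326 -0.202   0.0171] ty [-0.2032 -0.9791  0.    ] F [-2.2918  0.3947  0.7523] T [0.0416 0.4609 0.0448] q6 1.323 open 0.000502722287153833
```

Now 1 mm steps, watching for the push to rise against the pin.

```bash
for i in 1; do
python3 -m inch '[[[0.1,-0.02,0,0,0,0,1],[0,0,0,0,0,0,1],[0,0,0,0,0,0,1]]]'
python3 -m inch '[[[0.1,-0.02,0,0,0,0,1],[0,0,0,0,0,0,1],[0,0,0,0,0,0,1]]]'; done; python3 w.py
```

```text
t: 9.4
tool_pos: [0.5336, -0.2019, 0.0171]
orientation: [-3.125, 0.321, 0.0]
force: [-1.7, 0.5, 0.1]
opening: 0.0007
t: 9.7
tool_pos: [0.5346, -0.2019, 0.0171]
orientation: [-3.125, 0.321, 0.0]
force: [-1.3, 2.0, 1.0]
opening: 0.0005
t 9.7 p [ 0.5346 -0.2019  0.0171] ty [-0.2032 -0.9791 -0.0001] F [-1.3056  1.9558  0.9598] T [0.2427 0.4754 0.0213] q6 1.324 open 0.0004935551990911828
```

```bash
python3 -m inch '[[[0.1,-0.02,0,0,0,0,1],[0,0,0,0,0,0,1],[0,0,0,0,0,0,1]]]'
python3 -m inch '[[[0.1,-0.02,0,0,0,0,1],[0,0,0,0,0,0,1],[0,0,0,0,0,0,1]]]'; python3 w.py
python3 - <<'E'
from plant import robot
import cv2,numpy as np
s=robot.read_state(); c=robot.read_camera("wrist"); cv2.imwrite("pics/wr3.png",c["image"]); np.savez("wr3.npz",p=s["tool_pos"],o=s["orientation"],**c)
E
```

```text
t: 10.0
tool_pos: [0.5357, -0.202, 0.0171]
orientation: [-3.125, 0.321, -0.0]
force: [-1.3, 0.7, -0.0]
opening: 0.0005
t: 10.3
tool_pos: [0.5368, -0.2021, 0.0171]
orientation: [3.125, -0.321, 0.0]
force: [-1.1, 1.5, 1.1]
opening: 0.0006
t 10.3 p [ 0.5368 -0.2021  0.0171] ty [-0.2032 -0.9791  0.    ] F [-1.1326  1.4687  1.1318] T [0.1604 0.4042 0.0109] q6 1.326 open 0.0005671683358868694
```

View pics/wr3.png

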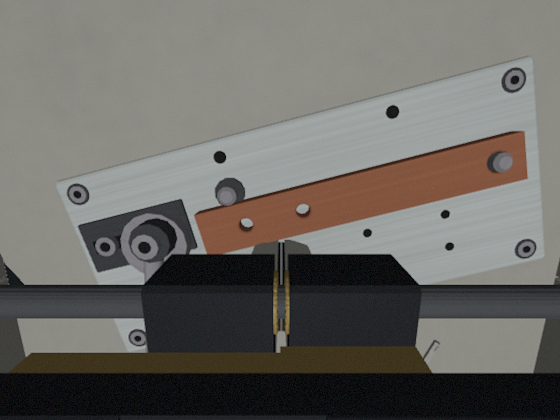

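The bar's far edge is within about a millimetre of the pin foot, around (232,203), and the eccentric at (153,245) is still clear. I'll continue until the force rises.

```bash
python3 -m inch '[[[0.08,-0.015,0,0,0,0,1],[0,0,0,0,0,0,1],[0,0,0,0,0,0,1]]]' | grep -E "pos|force"
python3 -m inch '[[[0.08,-0.015,0,0,0,0,1],[0,0,0,0,0,0,1],[0,0,0,0,0,0,1]]]'| grep -E "pos|force"; python3 w.py
```

```text
tool_pos: [0.5375, -0.2021, 0.0171]
force: [-1.1, 1.4, 0.9]
tool_pos: [0.5379, -0.2019, 0.017]
force: [-4.6, 1.6, 2.0]
t 10.95 p [ 0.5379 -0.2019  0.017 ] ty [-0.2032 -0.9791 -0.0001] F [-4.5979  1.5686  2.0441] T [0.3075 1.0472 0.0407] q6 1.327 open 0.0005791747649003161
```

```bash
python3 -m inch '[[[0.05,-0.01,0,0,0,0,1],[0,0,0,0,0,0,1],[0,0,0,0,0,0,1]]]' | grep -E "pos|force"; python3 w.py
```

```text
tool_pos: [0.538, -0.202, 0.0169]
force: [-6.8, 1.3, 3.5]
t 11.25 p [ 0.538  -0.202   0.0169] ty [-0.2032 -0.9791 -0.0001] F [-6.7975  1.3401  3.5338] T [0.3763 1.3196 0.1143] q6 1.327 open 0.0003912773069958269
```

The bar is home: the force jumped to 7 N with no further travel. Next I back off, lift and go to the far side of the handle.

```bash
python3 -m inch '[[[-0.5,0,0,0,0,0,1],[-1.5,0,0,0,0,0,1],[-1.5,0,-2,0,0,0,1],[0,0,-3.5,0,0,0,1],[0,0,-3,0,0,0,1]]]' | grep -E "pos|force"
python3 w.py .4555 -.0688 .1
```

```text
tool_pos: [0.5046, -0.1951, 0.1035]
force: [0.7, 0.5, -0.1]
t 11.75 p [ 0.5046 -0.1951  0.1035] ty [-0.2034 -0.9791  0.0003] F [ 0.6573  0.503  -0.0635] T [-0.0093  0.2127  0.0155] q6 1.312 open 0.0005016589413527378
delta cm [ -7.3743 -11.3669   0.3354]
```

```bash
python3 -m inch '[[[-2.4,-3.8,0,0,0,0,1],[-2.4,-3.8,0,0,0,0,1],[-2.5,-3.8,0,0,0,0,1],[0,0,0,0,0,5,1],[0,0,0,0,0,0,1]]]' | grep -E "pos|force"
python3 w.py .4555 -.0688 .029
python3 - <<'E'
from plant import robot
import cv2,numpy as np
s=robot.read_state(); c=robot.read_camera("wrist"); cv2.imwrite("pics/wr4.png",c["image"]); np.savez("wr4.npz",p=s["tool_pos"],o=s["orientation"],**c)
E
```

```text
tool_pos: [0.4567, -0.0677, 0.1027]
force: [1.2, -1.0, -0.7]
t 12.25 p [ 0.4567 -0.0677  0.1027] ty [-0.2872 -0.9579 -0.0001] F [ 1.2146 -1.0308 -0.7427] T [-0.0505  0.1437 -0.0666] q6 1.604 open 0.0005538073963681134
delta cm [-0.1053  0.1425  7.3724]
```

View pics/wr4.png

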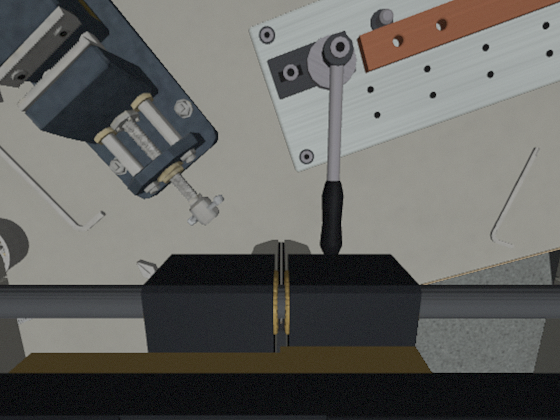

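The handle is at (333,185–250), the hub at (340,47), and the bar lies against the pin near (383,18). The vise screw handle is at (205,208), to the left of the tip.

Run:
```python
from wr import *
f="wr4.npz"
h=wp(f,(340,47),.043);e=wp(f,(333,218),.033);print("hub",h,"handle@218",e,"viseh",wp(f,(205,208),.04),wp(f,(222,198),.03))
d=(e-h)[:2];print(np.degrees(np.arctan2(d[1],d[0])),np.hypot(*d))
print("pin",wp(f,(384,17),.026), "barend",wp(f,(361,37),.022),wp(f,(366,71),.022))
```

```text
hub [ 0.56358383 -0.13936801  0.043     ] handle@218 [ 0.44800856 -0.10659732  0.033     ] viseh [ 0.48554972 -0.01490037  0.04      ] [ 0.4878292  -0.02737881  0.03      ]
164.16962994537465 0.12013143548044455
pin [ 0.57662462 -0.17754641  0.026     ] barend [ 0.56971391 -0.1604691   0.022     ] [ 0.54650269 -0.15882363  0.022     ]
```

```bash
python3 -m inch '[[[0,0,3.5,0,0,0,1],[0,0,3,0,0,0,1],[0,0,0.9,0,0,0,1],[0,0,0,0,0,0,1],[0,0,0,0,0,0,1]]]' | grep -E "pos|force"
cat > lev.py <<'E'
# push at the 125 mm grip, from force and contact geometry; and rows' needs for next lever step
import sys,numpy as np
from scipy.spatial.transform import Rotation as R
from plant import robot
A=np.array([.5637,-.141]); J0=np.radians(150+2.6)
s=robot.read_state(); M=R.from_rotvec(s["orientation"]).as_matrix(); p=np.array(s["tool_pos"]); F=np.array(s["force"])
c=p[:2]+.0175*M[:2,1]; r=c-A                   # leading face centre
th=np.arctan2(r[1],r[0])%(2*np.pi); rad=np.hypot(*r)
th+=np.arcsin(.0085/rad)                        # lever centre line if touching
f=-F[:2]; tau=r[0]*f[1]-r[1]*f[0]
print("t",round(s["t"],2),"z",round(p[2],4),"lever if touching",round(np.degrees(th),2),"joint",round(th-J0,3),"rad",round(rad,4),"push@125",round(tau/.125,2),"F",F.round(2),"T",np.round(s["wrist_torque"],2),"face",round(np.degrees(np.arctan2(M[1,1],M[0,1]))%360-90,2),"q6",round(s["q"][5],2))
for dd in map(float,sys.argv[1:]):
    t=th+np.radians(dd); u=np.array([np.cos(t),np.sin(t)]); n=np.array([-u[1],u[0]])
    P=np.r_[A+.125*u-.026*n,.029]; print(dd,"delta cm",(100*M.T@(P-p)).round(3))
E
python3 lev.py 0 ; python3 w.py .4494 -.0806 .029
```

```text
tool_pos: [0.4572, -0.0692, 0.0293]
force: [0.4, 0.0, 0.7]
t 12.8 z 0.0293 lever if touching 157.65 joint 0.088 rad 0.1244 push@125 0.21 F [0.4  0.04 0.68] T [0.03 0.22 0.01] face 163.28 q6 1.6
0.0 delta cm [ 0.085 -0.     0.027]
t 12.8 p [ 0.4572 -0.0692  0.0293] ty [-0.2878 -0.9577  0.    ] F [0.4019 0.04   0.6834] T [0.0259 0.2244 0.0117] q6 1.602 open 0.00025483338020431247
delta cm [-0.4153  1.3182  0.0261]
```

```bash
cat >> lev.py <<'E'
sys.exit(1 if tau/.125>4.3 else 0)
E
python3 -m inch '[[[-0.2,0.5,0,0,0,0,1],[-0.1,0.3,0,0,0,0,1],[0,0.2,0,0,0,0,1],[0,0,0,0,0,0,1],[0,0,0,0,0,0,1]]]' >/dev/null; python3 lev.py
python3 -m inch '[[[-0.05,0.2,0,0,0,0,1],[-0.05,0.2,0,0,0,0,1],[0,0.1,0,0,0,0,1],[0,0,0,0,0,0,1],[0,0,0,0,0,0,1]]]' >/dev/null; python3 lev.py 0
python3 -m inch '[[[-0.04,0.22,0,0,0,-1,1],[-0.04,0.22,0,0,0,-1,1],[-0.04,0.22,0,0,0,-1,1],[0,0,0,0,0,0,1]]]' >/dev/null; python3 lev.py 0
```

```text
t 13.3 z 0.0284 lever if touching 162.17 joint 0.167 rad 0.1271 push@125 0.4 F [-0.53  0.64 -1.03] T [ 0.08  0.14 -0.05] face 163.27 q6 1.58
t 13.8 z 0.0281 lever if touching 164.4 joint 0.206 rad 0.1279 push@125 0.66 F [ 0.28  0.58 -0.5 ] T [0.02 0.18 0.03] face 163.27 q6 1.57
0.0 delta cm [ 0.228 -0.005 -0.086]
t 14.2 z 0.0282 lever if touching 167.39 joint 0.258 rad 0.1279 push@125 1.46 F [ 0.66  1.3  -0.34] T [ 0.25 -0.    0.  ] face 166.32 q6 1.5
0.0 delta cm [ 0.233 -0.005 -0.085]
```

```bash
python3 -m inch '[[[0.06,0.22,-0.06,0,0,-1,1],[0.06,0.22,0,0,0,-1,1],[0,0.22,0,0,0,-1,1],[0,0,0,0,0,0,1]]]' >/dev/null; python3 lev.py && 
python3 -m inch '[[[-0.04,0.22,0,0,0,-1,1],[-0.04,0.22,0,0,0,-1,1],[-0.04,0.22,0,0,0,-1,1],[-0.04,0.22,0,0,0,-1,1],[0,0,0,0,0,0,1]]]' >/dev/null; python3 lev.py 0 &&
python3 -m inch '[[[-0.04,0.22,0,0,0,-1,1],[-0.04,0.22,0,0,0,-1,1],[-0.04,0.22,0,0,0,-1,1],[-0.04,0.22,0,0,0,-1,1],[0,0,0,0,0,0,1]]]' >/dev/null; python3 lev.py 0 &&
python3 -m inch '[[[-0.04,0.22,0,0,0,-1,1],[-0.04,0.22,0,0,0,-1,1],[-0.04,0.22,0,0,0,-1,1],[-0.04,0.22,0,0,0,-1,1],[0,0,0,0,0,0,1]]]' >/dev/null; python3 lev.py 0
```

```text
t 14.6 z 0.0287 lever if touching 170.51 joint 0.313 rad 0.1257 push@125 1.91 F [-1.09  2.21  1.52] T [ 0.32  0.37 -0.05] face 169.32 q6 1.43
t 15.1 z 0.0287 lever if touching 174.55 joint 0.383 rad 0.1256 push@125 1.74 F [-1.55  2.01  0.87] T [ 0.24  0.3  -0.1 ] face 173.31 q6 1.35
0.0 delta cm [-0.005 -0.    -0.026]
t 15.6 z 0.0288 lever if touching 178.58 joint 0.453 rad 0.1256 push@125 0.8 F [-1.48  0.93  0.56] T [0.2  0.23 0.06] face 177.31 q6 1.26
0.0 delta cm [-0.009 -0.    -0.021]
t 16.1 z 0.0288 lever if touching 182.59 joint 0.523 rad 0.1256 push@125 1.73 F [ 0.47  1.71 -1.51] T [0.15 0.2  0.05] face 181.31 q6 1.17
0.0 delta cm [-0.006 -0.    -0.021]
```

```bash
python3 -m inch '[[[-0.04,0.22,0,0,0,-1,1],[-0.04,0.22,0,0,0,-1,1],[-0.04,0.22,0,0,0,-1,1],[-0.04,0.22,0,0,0,-1,1],[0,0,0,0,0,0,1]]]' >/dev/null; python3 lev.py 0 &&
python3 -m inch '[[[-0.04,0.22,0,0,0,-1,1],[-0.04,0.22,0,0,0,-1,1],[-0.04,0.22,0,0,0,-1,1],[-0.04,0.22,0,0,0,-1,1],[0,0,0,0,0,0,1]]]' >/dev/null; python3 lev.py &&
python3 -m inch '[[[-0.04,0.22,0,0,0,-1,1],[-0.04,0.22,0,0,0,-1,1],[-0.04,0.22,0,0,0,-1,1],[-0.04,0.22,0,0,0,-1,1],[0,0,0,0,0,0,1]]]' >/dev/null; python3 lev.py &&
python3 -m inch '[[[-0.04,0.22,0,0,0,-1,1],[-0.04,0.22,0,0,0,-1,1],[-0.04,0.22,0,0,0,-1,1],[-0.04,0.22,0,0,0,-1,1],[0,0,0,0,0,0,1]]]' >/dev/null; python3 lev.py 0 &&
python3 -m inch '[[[-0.04,0.22,0,0,0,-1,1],[-0.04,0.22,0,0,0,-1,1],[-0.04,0.22,0,0,0,-1,1],[-0.04,0.22,0,0,0,-1,1],[0,0,0,0,0,0,1]]]' >/dev/null; python3 lev.py 0
```

```text
t 16.6 z 0.0288 lever if touching 186.6 joint 0.593 rad 0.1257 push@125 0.17 F [ 1.14  0.23 -0.85] T [0.16 0.09 0.02] face 185.31 q6 1.08
0.0 delta cm [-0.001 -0.    -0.018]
t 17.1 z 0.0288 lever if touching 190.61 joint 0.663 rad 0.1257 push@125 0.78 F [1.28 0.93 0.66] T [0.16 0.04 0.04] face 189.31 q6 0.99
t 17.6 z 0.0288 lever if touching 194.62 joint 0.733 rad 0.1258 push@125 0.57 F [0.8  0.73 0.2 ] T [0.19 0.07 0.05] face 193.31 q6 0.9
t 18.1 z 0.0288 lever if touching 198.61 joint 0.803 rad 0.1258 push@125 1.39 F [1.04 1.7  1.48] T [ 0.21 -0.03  0.03] face 197.32 q6 0.81
0.0 delta cm [ 0.015 -0.001 -0.021]
t 18.6 z 0.0287 lever if touching 202.61 joint 0.873 rad 0.1259 push@125 0.93 F [0.98 1.31 0.53] T [0.19 0.05 0.01] face 201.32 q6 0.73
0.0 delta cm [ 0.024 -0.001 -0.026]
```

```bash
python3 -m inch '[[[-0.04,0.22,0,0,0,-1,1],[-0.04,0.22,0,0,0,-1,1],[-0.04,0.22,0,0,0,-1,1],[-0.04,0.22,0,0,0,-1,1]]]' >/dev/null; python3 lev.py 0 &&
python3 -m inch '[[[-0.04,0.22,0,0,0,-1,1],[-0.04,0.22,0,0,0,-1,1],[-0.04,0.22,0,0,0,-1,1]]]' >/dev/null; python3 lev.py &&
python3 -m inch '[[[-0.04,0.22,0,0,0,-1,1],[-0.04,0.22,0,0,0,-1,1],[-0.04,0.22,0,0,0,-1,1]]]' >/dev/null; python3 lev.py
python3 - <<'E'
from plant import robot
import cv2,numpy as np
s=robot.read_state(); c=robot.read_camera("wrist"); cv2.imwrite("pics/wr5.png",c["image"]); np.savez("wr5.npz",p=s["tool_pos"],o=s["orientation"],**c)
E
```

```text
t 19.0 z 0.0287 lever if touching 206.5 joint 0.941 rad 0.1259 push@125 3.5 F [-0.09  3.73  1.87] T [0.47 0.08 0.01] face 205.36 q6 0.64
0.0 delta cm [ 0.027 -0.001 -0.027]
t 19.3 z 0.0288 lever if touching 209.52 joint 0.993 rad 0.1259 push@125 2.94 F [-0.1   3.19  1.69] T [0.53 0.01 0.04] face 208.36 q6 0.58
t 19.6 z 0.0287 lever if touching 212.51 joint 1.046 rad 0.1259 push@125 3.35 F [0.31 3.96 1.98] T [ 0.52 -0.04  0.07] face 211.36 q6 0.52
```

View pics/wr5.png

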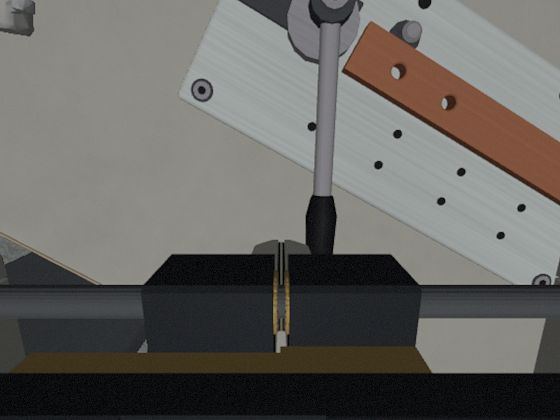

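The fingertip is against the handle at (305,245) and the lever is following. The bar is still on its pin near (408,40), with the eccentric not yet biting.

```bash
sed -i 's/>4.3/>4.8/' lev.py
python3 -m inch '[[[-0.04,0.22,0,0,0,-1,1],[-0.04,0.22,0,0,0,-1,1],[-0.04,0.22,0,0,0,-1,1]]]' >/dev/null; python3 lev.py 0 &&
python3 -m inch '[[[-0.04,0.22,0,0,0,-1,1],[-0.04,0.22,0,0,0,-1,1],[-0.04,0.22,0,0,0,-1,1]]]' >/dev/null; python3 lev.py &&
python3 -m inch '[[[-0.04,0.22,0,0,0,-1,1],[-0.04,0.22,0,0,0,-1,1],[-0.04,0.22,0,0,0,-1,1]]]' >/dev/null; python3 lev.py &&
python3 -m inch '[[[-0.04,0.22,0,0,0,-1,1],[-0.04,0.22,0,0,0,-1,1],[-0.04,0.22,0,0,0,-1,1]]]' >/dev/null; python3 lev.py 0 &&
python3 -m inch '[[[-0.04,0.22,0,0,0,-1,1],[-0.04,0.22,0,0,0,-1,1],[-0.04,0.22,0,0,0,-1,1]]]' >/dev/null; python3 lev.py 0
```

```text
t 19.95 z 0.0287 lever if touching 215.5 joint 1.098 rad 0.126 push@125 2.99 F [-0.19  3.37  2.71] T [0.47 0.12 0.02] face 214.36 q6 0.46
0.0 delta cm [ 0.038 -0.001 -0.026]
t 20.25 z 0.0287 lever if touching 218.51 joint 1.15 rad 0.126 push@125 3.14 F [-0.09  3.72  2.28] T [0.56 0.07 0.02] face 217.36 q6 0.4
t 20.55 z 0.0287 lever if touching 221.51 joint 1.203 rad 0.126 push@125 3.05 F [-0.62  3.33  2.89] T [0.6  0.07 0.04] face 220.36 q6 0.34
t 20.85 z 0.0287 lever if touching 224.5 joint 1.255 rad 0.1261 push@125 2.89 F [0.54 4.24 1.82] T [0.65 0.03 0.04] face 223.36 q6 0.28
0.0 delta cm [ 0.046 -0.001 -0.028]
t 21.15 z 0.0287 lever if touching 227.49 joint 1.307 rad 0.1262 push@125 3.12 F [0.03 4.3  2.29] T [0.58 0.1  0.01] face 226.36 q6 0.22
0.0 delta cm [ 0.053 -0.001 -0.029]
```

```bash
python3 -m inch '[[[-0.02,0.22,0,0,0,-1,1],[-0.02,0.22,0,0,0,-1,1],[-0.03,0.22,0,0,0,-1,1]]]' >/dev/null; python3 lev.py 0 &&
python3 -m inch '[[[-0.03,0.22,0,0,0,-1,1],[-0.03,0.22,0,0,0,-1,1],[-0.04,0.22,0,0,0,-1,1]]]' >/dev/null; python3 lev.py &&
python3 -m inch '[[[-0.04,0.22,0,0,0,-1,1],[-0.04,0.22,0,0,0,-1,1],[-0.04,0.22,0,0,0,-1,1]]]' >/dev/null; python3 lev.py &&
python3 -m inch '[[[-0.04,0.22,0,0,0,-1,1],[-0.04,0.22,0,0,0,-1,1],[-0.04,0.22,0,0,0,-1,1]]]' >/dev/null; python3 lev.py 0 &&
python3 -m inch '[[[-0.04,0.22,0,0,0,-1,1],[-0.04,0.22,0,0,0,-1,1],[-0.04,0.22,0,0,0,-1,1]]]' >/dev/null; python3 lev.py 0
```

```text
t 21.45 z 0.0287 lever if touching 230.49 joint 1.36 rad 0.126 push@125 2.03 F [-1.6   1.24  2.71] T [0.25 0.48 0.04] face 229.36 q6 0.17
0.0 delta cm [ 0.032 -0.001 -0.03 ]
t 21.75 z 0.0287 lever if touching 233.49 joint 1.412 rad 0.1258 push@125 2.92 F [-3.71  0.11  2.26] T [-0.06  0.68  0.01] face 232.35 q6 0.11
t 22.05 z 0.0287 lever if touching 236.53 joint 1.465 rad 0.1257 push@125 2.85 F [-4.23 -0.87  1.78] T [-0.25  0.83 -0.07] face 235.36 q6 0.05
t 22.35 z 0.0287 lever if touching 239.52 joint 1.517 rad 0.1256 push@125 3.35 F [-4.51 -0.68  2.22] T [-0.3   0.96 -0.08] face 238.36 q6 -0.0
0.0 delta cm [-0.001 -0.    -0.033]
t 22.65 z 0.0287 lever if touching 242.49 joint 1.569 rad 0.1257 push@125 4.43 F [-5.66 -0.81  3.46] T [-0.27  1.01 -0.07] face 241.36 q6 -0.06
0.0 delta cm [ 0.003 -0.    -0.033]
```

The push is starting to rise, so the steps get smaller.

```bash
sed -i 's/>4.8/>6.5/' lev.py
python3 -m inch '[[[-0.02,0.11,0,0,0,-0.5,1],[-0.02,0.11,0,0,0,-0.5,1]]]' >/dev/null; python3 lev.py &&
python3 -m inch '[[[-0.02,0.11,0,0,0,-0.5,1],[-0.02,0.11,0,0,0,-0.5,1]]]' >/dev/null; python3 lev.py &&
python3 -m inch '[[[-0.02,0.11,0,0,0,-0.5,1],[-0.02,0.11,0,0,0,-0.5,1]]]' >/dev/null; python3 lev.py 0
```

```text
t 22.85 z 0.0287 lever if touching 243.46 joint 1.586 rad 0.1256 push@125 5.12 F [-5.64  0.45  3.36] T [-0.18  1.04 -0.06] face 242.34 q6 -0.07
t 23.05 z 0.0287 lever if touching 244.43 joint 1.603 rad 0.1256 push@125 5.18 F [-6.15 -0.4   3.62] T [-0.17  1.14 -0.08] face 243.34 q6 -0.09
t 23.25 z 0.0286 lever if touching 245.4 joint 1.62 rad 0.1257 push@125 5.45 F [-6.12  0.09  3.69] T [-0.1   1.15 -0.06] face 244.34 q6 -0.11
0.0 delta cm [ 0.004 -0.    -0.035]
```

```bash
sed -i 's/>6.5/>7.8/' lev.py
python3 -m inch '[[[-0.02,0.11,0,0,0,-0.5,1],[-0.02,0.11,0,0,0,-0.5,1]]]' >/dev/null; python3 lev.py &&
python3 -m inch '[[[-0.02,0.11,0,0,0,-0.5,1],[-0.02,0.11,0,0,0,-0.5,1]]]' >/dev/null; python3 lev.py &&
python3 -m inch '[[[-0.02,0.11,0,0,0,-0.5,1],[-0.02,0.11,0,0,0,-0.5,1]]]' >/dev/null; python3 lev.py &&
python3 -m inch '[[[-0.02,0.11,0,0,0,-0.5,1],[-0.02,0.11,0,0,0,-0.5,1]]]' >/dev/null; python3 lev.py 0
```

```text
t 23.45 z 0.0287 lever if touching 246.4 joint 1.637 rad 0.1256 push@125 5.13 F [-5.83 -0.15  3.09] T [-0.12  1.15 -0.13] face 245.34 q6 -0.13
t 23.65 z 0.0287 lever if touching 247.36 joint 1.654 rad 0.1256 push@125 6.35 F [-6.93  0.26  4.48] T [-0.1   1.24 -0.06] face 246.34 q6 -0.14
t 23.85 z 0.0286 lever if touching 248.34 joint 1.671 rad 0.1256 push@125 6.31 F [-6.68  0.59  4.29] T [-0.14  1.15 -0.06] face 247.34 q6 -0.16
t 24.05 z 0.0286 lever if touching 249.31 joint 1.688 rad 0.1256 push@125 6.04 F [-6.86 -0.56  4.15] T [-0.09  1.18 -0.03] face 248.34 q6 -0.18
0.0 delta cm [ 0.005 -0.    -0.036]
```

```bash
python3 -m inch '[[[-0.02,0.11,0,0,0,-0.5,1],[-0.02,0.11,0,0,0,-0.5,1]]]' >/dev/null; python3 lev.py &&
python3 -m inch '[[[-0.02,0.11,0,0,0,-0.5,1],[-0.02,0.11,0,0,0,-0.5,1]]]' >/dev/null; python3 lev.py &&
python3 -m inch '[[[-0.02,0.11,0,0,0,-0.5,1],[-0.02,0.11,0,0,0,-0.5,1]]]' >/dev/null; python3 lev.py &&
python3 -m inch '[[[-0.02,0.11,0,0,0,-0.5,1],[-0.02,0.11,0,0,0,-0.5,1]]]' >/dev/null; python3 lev.py 0
```

```text
t 24.25 z 0.0286 lever if touching 250.3 joint 1.705 rad 0.1256 push@125 6.66 F [-6.89  0.79  4.54] T [-0.07  1.4  -0.01] face 249.34 q6 -0.2
t 24.45 z 0.0286 lever if touching 251.31 joint 1.723 rad 0.1257 push@125 7.43 F [-8.02 -0.04  5.66] T [-0.04  1.36 -0.04] face 250.34 q6 -0.21
t 24.65 z 0.0286 lever if touching 252.29 joint 1.74 rad 0.1257 push@125 6.81 F [-7.02  0.68  4.85] T [-0.07  1.32 -0.04] face 251.34 q6 -0.23
t 24.85 z 0.0286 lever if touching 253.23 joint 1.756 rad 0.1256 push@125 8.87 F [-9.39  0.11  5.97] T [-0.    1.54 -0.04] face 252.34 q6 -0.25
0.0 delta cm [ 0.009 -0.    -0.04 ]
```

```bash
sed -i 's/>7.8/>9.6/' lev.py
python3 -m inch '[[[-0.02,0.11,0,0,0,-0.5,1],[-0.02,0.11,0,0,0,-0.5,1]]]' >/dev/null; python3 lev.py &&
python3 -m inch '[[[-0.01,0.055,0,0,0,-0.25,1],[-0.01,0.055,0,0,0,-0.25,1]]]' >/dev/null; python3 lev.py &&
python3 -m inch '[[[-0.01,0.055,0,0,0,-0.25,1],[-0.01,0.055,0,0,0,-0.25,1]]]' >/dev/null; python3 lev.py
```

```text
t 25.05 z 0.0286 lever if touching 254.27 joint 1.775 rad 0.1256 push@125 7.52 F [-7.94  0.    5.07] T [-0.1   1.4  -0.06] face 253.34 q6 -0.27
t 25.25 z 0.0286 lever if touching 254.72 joint 1.782 rad 0.1257 push@125 8.22 F [-8.43  0.67  6.57] T [-0.07  1.48 -0.03] face 253.83 q6 -0.27
t 25.45 z 0.0286 lever if touching 255.16 joint 1.79 rad 0.1256 push@125 8.8 F [-9.06  0.53  7.19] T [ 0.03  1.59 -0.03] face 254.33 q6 -0.28
```

```bash
python3 -m inch '[[[-0.01,0.055,0,0,0,-0.25,1],[-0.01,0.055,0,0,0,-0.25,1]]]' >/dev/null; python3 lev.py &&
python3 -m inch '[[[-0.01,0.055,0,0,0,-0.25,1],[-0.01,0.055,0,0,0,-0.25,1]]]' >/dev/null; python3 lev.py
python3 - <<'E'
from plant import robot
import numpy as np
v=[]
for i in range(8): robot.read_camera("top"); s=robot.read_state(); v.append(np.r_[s["force"],s["wrist_torque"]])
print(np.mean(v,0).round(2),np.std(v,0).round(2))
E
python3 lev.py
```

```text
t 25.65 z 0.0286 lever if touching 255.72 joint 1.8 rad 0.1256 push@125 6.67 F [-6.92  0.21  4.34] T [-0.09  1.31 -0.  ] face 254.83 q6 -0.29
t 25.85 z 0.0286 lever if touching 256.28 joint 1.81 rad 0.1256 push@125 6.83 F [-7.03  0.34  5.62] T [-0.07  1.47  0.01] face 255.33 q6 -0.3
[-7.49 -0.19  5.08 -0.09  1.33 -0.02] [0.36 0.27 0.3  0.03 0.02 0.02]
t 26.25 z 0.0286 lever if touching 256.3 joint 1.81 rad 0.1256 push@125 6.73 F [-6.97  0.16  4.84] T [-0.14  1.33 -0.02] face 255.32 q6 -0.3
```

```bash
python3 -m inch '[[[-0.02,0.11,0,0,0,-0.5,1],[-0.02,0.11,0,0,0,-0.5,1]]]' >/dev/null; python3 lev.py &&
python3 -m inch '[[[-0.02,0.11,0,0,0,-0.5,1]]]' >/dev/null; python3 lev.py &&
python3 -m inch '[[[-0.02,0.11,0,0,0,-0.5,1]]]' >/dev/null; python3 lev.py
```

```text
t 26.45 z 0.0286 lever if touching 257.14 joint 1.825 rad 0.1256 push@125 9.55 F [-9.54  1.27  6.97] T [ 0.02  1.68 -0.07] face 256.34 q6 -0.32
t 26.55 z 0.0286 lever if touching 257.6 joint 1.833 rad 0.1256 push@125 8.97 F [-9.23  0.24  7.78] T [ 0.07  1.82 -0.1 ] face 256.84 q6 -0.33
t 26.65 z 0.0286 lever if touching 258.19 joint 1.843 rad 0.1256 push@125 7.07 F [-7.38 -0.26  5.42] T [-0.03  1.46 -0.1 ] face 257.34 q6 -0.33
```

```bash
python3 -m inch '[[[-0.01,0.055,0,0,0,-0.25,1]]]' >/dev/null; python3 lev.py &&
python3 -m inch '[[[-0.01,0.055,0,0,0,-0.25,1]]]' >/dev/null; python3 lev.py &&
python3 -m inch '[[[-0.01,0.055,0,0,0,-0.25,1]]]' >/dev/null; python3 lev.py &&
python3 -m inch '[[[-0.01,0.055,0,0,0,-0.25,1]]]' >/dev/null; python3 lev.py
```

```text
t 26.75 z 0.0287 lever if touching 258.54 joint 1.849 rad 0.1256 push@125 7.56 F [-7.67  0.46  5.22] T [-0.05  1.42 -0.07] face 257.59 q6 -0.34
t 26.85 z 0.0286 lever if touching 258.78 joint 1.853 rad 0.1256 push@125 8.21 F [-8.3   0.6   5.76] T [-0.08  1.46 -0.06] face 257.83 q6 -0.34
t 26.95 z 0.0286 lever if touching 258.99 joint 1.857 rad 0.1256 push@125 8.95 F [-9.15  0.23  5.8 ] T [-0.04  1.53 -0.05] face 258.08 q6 -0.35
t 27.05 z 0.0286 lever if touching 259.21 joint 1.861 rad 0.1256 push@125 8.49 F [-8.66  0.26  6.14] T [-0.03  1.61 -0.12] face 258.33 q6 -0.35
```

```bash
python3 -m inch '[[[-0.01,0.055,0,0,0,-0.25,1]]]' >/dev/null; python3 lev.py &&
python3 -m inch '[[[-0.01,0.055,0,0,0,-0.25,1]]]' >/dev/null; python3 lev.py &&
python3 -m inch '[[[-0.01,0.055,0,0,0,-0.25,1]]]' >/dev/null; python3 lev.py
```

```text
t 27.15 z 0.0286 lever if touching 259.44 joint 1.865 rad 0.1256 push@125 8.46 F [-8.61  0.33  6.59] T [-0.02  1.64 -0.03] face 258.58 q6 -0.36
t 27.25 z 0.0286 lever if touching 259.66 joint 1.869 rad 0.1256 push@125 9.84 F [-9.95  0.57  5.6 ] T [ 0.01  1.69 -0.02] face 258.83 q6 -0.36
t 27.25 z 0.0286 lever if touching 259.66 joint 1.869 rad 0.1256 push@125 9.84 F [-9.95  0.57  5.6 ] T [ 0.01  1.69 -0.02] face 258.83 q6 -0.36
```

The push reached about 9 N (last readings 8.5–9.8). Next I retreat straight back from the handle, then lift and move aside.

```bash
python3 -m inch '[[[0,-0.5,0,0,0,0,1],[0,-1.5,0,0,0,0,1],[0,-1.5,-1,0,0,0,1],[0,0,-4,0,0,0,1],[0,0,-4,0,0,0,1]]]' | grep -E "pos|force"
python3 -m inch '[[[0,-3,-2,0,0,0,1],[0,-3,-2,0,0,0,1],[0,0,-3,0,0,0,1],[0,0,0,0,0,0,1],[0,0,0,0,0,0,1]]]' | grep -E "t:|pos|force"
python3 - <<'E'
from plant import robot
import cv2,numpy as np
s=robot.read_state(); c=robot.read_camera("wrist"); np.savez("wr6.npz",p=s["tool_pos"],o=s["orientation"],**c)
t=robot.read_camera("top")["image"]
cv2.imwrite("pics/fin.png",np.hstack([cv2.resize(c["image"],(400,300)),cv2.resize(t[150:300,230:430],(400,300),interpolation=cv2.INTER_CUBIC)]))
E
```

```text
tool_pos: [0.4814, -0.2518, 0.1184]
force: [2.5, -0.6, 0.7]
t: 28.25
tool_pos: [0.4245, -0.2415, 0.1897]
force: [0.3, 0.2, -0.3]
```

View pics/fin.png

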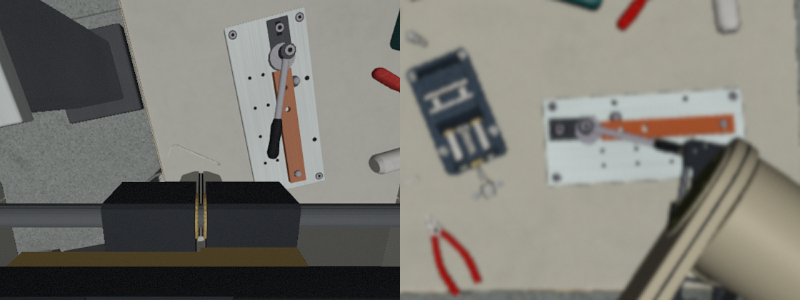

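The eccentric is on the bar's end at (283,62) and the bar lies along the jig at the pin. One closer crop to check it.

Run:
```python
import numpy as np,cv2
im=np.load("wr6.npz")["image"][10:265,310:465]; print(im.shape)
cv2.imwrite("pics/finz.png",cv2.rotate(cv2.resize(im,None,fx=3,fy=3,interpolation=cv2.INTER_CUBIC),cv2.ROTATE_90_COUNTERCLOCKWISE))
```

```text
(255, 155, 3)
```

View pics/finz.png

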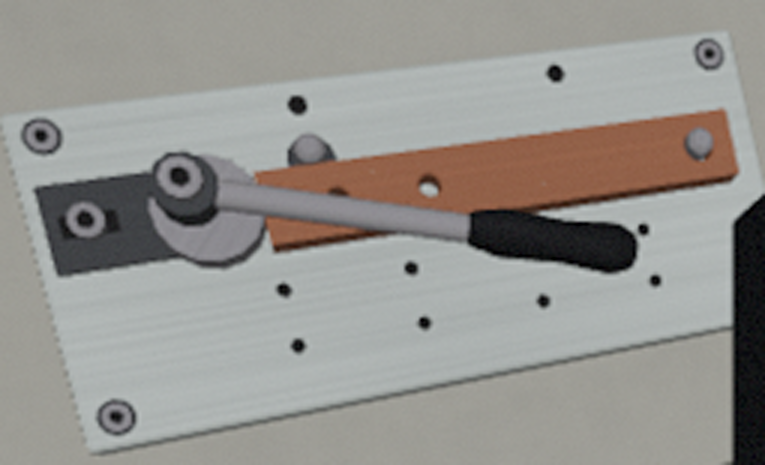

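Run:
```python
from wr import *
g=lambda X,Y,z:wp("wr6.npz",(465-Y/3,10+X/3),z)[:2]
s1,s2=g(41,136,.012),g(708,53,.012); y=(s1-s2)/np.linalg.norm(s1-s2); x=np.array([y[1],-y[0]])
e1,e2,d,p,h,k=g(257,173,.022),g(722,111,.022),g(698,140,.028),g(310,146,.026),g(178,176,.043),g(620,247,.033)
J=lambda q:np.round(1e3*np.array([(q-d)@x,(q-d)@y]),1)
print("edge",J(e1),J(e2),"pin",J(p),"near edge",J(g(275,250,.022)))
e=e1-e2; print("bar vs jig deg",np.degrees(np.arctan2(y[0]*e[1]-y[1]*e[0],e@y))); l=k-h; print("lever joint",np.arctan2(l@y,l@x)%(2*np.pi)-np.radians(150))
```

```text
edge [ 12.9 157.2] [ 11.7 -15.1] pin [ 17.7 138.1] near edge [-13.5 157.7]
bar vs jig deg -0.383657022649476
lever joint 1.8008922991585163
```

```bash
python3 -c "from plant import robot; print(robot.close_job())"
```

```text
the job is handed in; nothing more can be done
None
```

The bar is home on the rest pin and clamped, and I handed the job in at about 28 s with the robot clear of everything.

**Bar:** I swung it round the dowel with shut fingers until the push rose from about 1–2 N to 7 N with no further travel. In the last wrist picture its edge is at jig x ≈ 12.8 mm beside the pin, and the pin's face measures 12.7 mm. It lies parallel to the jig within about 0.4°.

**Clamp:** I pushed the handle 125 mm from the axis. It moved loosely at about 3 N and began to bite at a joint angle of about 1.55. I stopped when the push had risen to about 9 N; the last readings were 8.5–9.8 N.

**Tools:** I kept clear of them, and those in view looked undisturbed. I did not re-measure their positions.

**Checks that disagreed:**
- **Start angle:** the bar started about 0.84 rad from home, not the stated 0.25–0.5 rad.
- **Push force:** it was noisy, rising and falling by about 1 N as the lever stuck and slipped. With the finger held still it read about 7 N, at a point about 3.5° before the final position. The true clamping push is therefore roughly 8.5–9.5 N.
- **Lever angle:** the final picture gives 1.80, but the fingertip's position gives 1.87. The gap is about what the calibration error allows.

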